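# Free the vial rack from the shaker's hold-down arm and lift it level

### The job

The shaking is finished and the samples must come off without being tipped. Swing the shaker's hold-down arm off the vials, a good quarter turn to the side, then grip the blue vial rack across its middle and lift it straight up until it hangs about 10 cm above the shaker's platform, level, with all three vials still standing in it. Finish while holding the rack still up there over the shaker, and leave the bottle and the vent plug beside it where they are.

Things in the scene. Friction and masses are not known exactly. Their poses are not given: they have to be found in the camera images.
- shaker: White orbital shaker, fixed to the bench, switched off. Housing 250 mm (its x) by 132 mm (its y); front panel with display, knob and switch on its -x side, facing the robot. On top a flat platform with a black mat, mat top 66 mm above the bench. Origin: centre of the underside, on the bench. x from the front panel to the back, z up.
- tray (a point): Point on the mat's top midway between the two steel end stops where the rack stands, 18 mm from the shaker's origin along its +x, 66 mm above the bench; axes as the shaker's. The stops are channels 13 mm high that embrace the last 24 mm of each rack end with 2.5 mm play; along the middle of the rack the mat is bare on both sides.
- hold_down (a joint): Hold-down arm: level bar over the rack's length, 4 mm above the caps, turning on a vertical post in front of the rack (robot's side). Value in rad: 0 = over the rack, along the shaker's +x; grows clockwise from above, towards the shaker's -y (robot's right); stop at 1.75; clear of the rack from 1.1. Stays where left; about 1 N at the knob moves it.
- hold_down_knob (a point): Middle of the black round knob standing on the hold-down arm near its free end, 165 mm from the swing axis, 169 mm above the bench. Knob 22 mm in diameter; its top is 13 mm above this point, the bar's top 17 mm below. The bar is 16 mm wide, 8 mm thick, ends 187 mm from the axis. x points along the arm away from the axis, z up.
- hold_down_hinge (a point): Point on the vertical swing axis of the hold-down arm (above its post, 14 mm thick), at the height of hold_down_knob. x points along the arm to the knob, z up.
- rack: Loose blue vial rack, 178 mm (its y) x 48 mm (its x), 0.16 kg: bottom plate 4 mm; top plate 4 mm, upper face 36 mm above the underside, with four 28 mm square windows at y = 60, 20, -20, -60 mm; an upright end plate 4 mm thick, 50 mm high at each end; open sides. Origin: centre of the underside, z up. It starts on the mat between the stops, its y towards the robot (shaker's -x).
- rack_middle (a point): Centre of the rack in plan, half-way through its top plate, 34 mm above its underside; axes as the rack's. Between the two middle windows it can be gripped across its 48 mm width (rack's x) by the 4 mm edges of the plate. The vials' caps rise 35 mm above this point; the nearest vial axes are 20 mm from it along y.
- buffer_bottle: White reagent bottle with a yellow cap, 60 mm in diameter, 118 mm high, loose on the bench: leave alone. Origin: centre of the underside.
- cap: Small grey vent plug with a red star knob, 33 mm in diameter, 31 mm high, loose on the bench: leave alone. Origin: centre of the underside.
- vial_a_middle (a point): Centre (half-way up) of the glass sample vial with the blue cap: 25 mm in diameter, 65 mm high, about 30 g, loose; it stands in the rack's window at y = 60 mm, on the bottom plate, its cap 33 mm above the rack's top plate. z is its axis.
- hole_a (a point): Middle of the rack's window at y = 60 mm (where vial_a stands), 34 mm above the rack's underside; same axes as the rack.
- vial_b_middle (a point): Centre (half-way up) of the glass sample vial with the white cap: 25 mm in diameter, 65 mm high, about 30 g, loose; it stands in the rack's window at y = 20 mm, on the bottom plate, its cap 33 mm above the rack's top plate. z is its axis.
- hole_b (a point): Middle of the rack's window at y = 20 mm (where vial_b stands), 34 mm above the rack's underside; same axes as the rack.
- vial_c_middle (a point): Centre (half-way up) of the glass sample vial with the red cap: 25 mm in diameter, 65 mm high, about 30 g, loose; it stands in the rack's window at y = -20 mm, on the bottom plate, its cap 33 mm above the rack's top plate. z is its axis.
- hole_c (a point): Middle of the rack's window at y = -20 mm (where vial_c stands), 34 mm above the rack's underside; same axes as the rack.
Things that resemble listed ones, but are neither listed nor needed, are in the scene too. What is shaped like the part that bears vial_b_middle but green is not meant.

How it is judged:
On the way, in this order (a step that is already met when the one before it is completed fails the run):
1. the hold-down arm is swung well aside (1.2 rad or more) while the rack still stands on the platform (value of joint hold_down above 1.2 rad and z of rack_middle in the frame of tray below 0.044 m), for 0.2 s.
2. the rack is lifted off the platform, held by the fingers alone (z of rack_middle in the frame of tray above 0.054 m and contact force between the fingers and rack above 1 N and contact force between rack and shaker below 0.3 N), for 0.2 s.
At the end, for the whole second after the job is handed in: Rack still in the fingers alone, underside 70 to 160 mm above the mat, within 100 mm sideways of its place, tilt under 0.10 rad, under 20 mm/s and 0.15 rad/s; three vials seated in their windows; arm at 1.1 rad or more; bottle and vent plug within 30 mm of their starts (value of joint hold_down above 1.1 rad and z of rack_middle in the frame of tray between 0.104 and 0.194 m and horizontal distance between rack_middle and tray below 0.1 m and angle between rack's own z axis and vertical below 0.1 rad and linear speed of rack below 0.02 m/s and angular speed of rack below 0.15 rad/s and contact force between the fingers and rack above 1 N and contact force between rack and shaker below 0.3 N and z of vial_a_middle in the frame of rack between 0.026 and 0.048 m and horizontal distance between vial_a_middle and hole_a below 0.03 m and z of vial_b_middle in the frame of rack between 0.026 and 0.048 m and horizontal distance between vial_b_middle and hole_b below 0.03 m and z of vial_c_middle in the frame of rack between 0.026 and 0.048 m and horizontal distance between vial_c_middle and hole_c below 0.03 m and distance of each of buffer_bottle, cap from where it was at the start of the episode below 0.03 m); the arm keeps its last pose, push and grip.
It fails at once if the rack is tilted by more than 0.3 rad (17 degrees) (angle between rack's own z axis and vertical above 0.3 rad).
It fails at once if a vial leaves its window in the rack (z of any of vial_a_middle, vial_b_middle, vial_c_middle in the frame of rack above 0.065 m).
It fails at once if the bottle or the vent plug is pushed more than 30 mm (distance of any of buffer_bottle, cap from where it was at the start of the episode above 0.03 m).
It also fails if it takes over 48 s, if anything falls off the work surface, if the arm or the gripper's body presses on something with over 40 N, if the wrist force passes 120 N, or if a joint passes its speed limit or range.

### The arm

A 7-joint arm with a two-finger parallel gripper is mounted at the origin on the work surface; the furniture and walls round the work are solid. World frame = base frame: x ahead of the robot, y to its left, z up, the work surface at z = 0. Lengths are in m, angles in rad, forces in N, time in s.
With the tool pointing down it reaches from about 0.425 to 0.925 m from the base axis. Payload 6.8 kg.
Tool frame: the origin (TCP) lies midway between the tips of the shut fingers; the grasp point (between the pads) lies bot.grip_point_offset behind it (bot.grip_point_offset is the distance from the TCP to the grasp point, in m); z points along the fingers, y is the line along which they close (so a half turn about z gives the same grasp; the last joint's range is limited). The gripper opens to 85 mm and grips with 20 to 120 N. Pads are 22 mm wide; open, the fingers measure 114 mm over their backs; the gripper's body (76 mm by 85 mm) begins 54 mm behind the grasp point. The pads swing forward as they close: fully open they stand 13 mm farther back than shut.
Start: joints at [-1.398, 0.477, 0.022, 1.555, -0.011, 1.109, -0.083], TCP at [0.187, 0.649, 0.231] pointing down, gripper open.
Joint ranges: [-2.96, 2.96], [-0.34, 2.1], [-1.41, 1.46], [0.24, 2.44], [-1.37, 4.51], [0.17, 1.92], [-2.96, 2.96]. Speed limits (rad/s): [2.39, 2.39, 3.14, 3.14, 3.14, 3.14, 3.14].

### API

Orientations are given as a unit quaternion [w, x, y, z].
In Python, from station import get_obs, cams, job, bot gives the robot as it stands.
- The arm moves only by the tool arm_command, never from a script. Its argument "rows" is a list that holds one entry, the list of rows, each a list of 5 numbers: the finger opening in mm, from 0 to 85.4, then the shift along the world's x, y, z in units of 60 mm (1.0 is 60 mm), then the turn about the world's z in units of 0.08 rad (1.0 is 0.08 rad). In form: [[[grip, x, y, z, turn], ...]]. A call has exactly 10 rows; each row shifts and turns the commanded pose from where the row before left it; what a row does not reach is not made up. A row lasts 1/8 s, in which the tool goes at most 62.5 mm and 10.7 degrees, less where a joint would pass 70% of its speed; a pose out of reach is approached as far as the arm can. A call with a number of a shift or a turn outside -1 to 1 is refused whole. A call with a gripper value outside its range is refused whole. The fingers move at their own pace and stop on an object; "newtons" is the grip in N (left out, the last holds). Time passes only in rows, so rows that do not move let the fingers close, or fill a call up. It gives the time, the measured TCP pose, the force, the opening and the grip force at its end, in the units of the state.
- get_obs(): the state, without advancing time (a new reading comes with each control period).
- cams.read_camera(name): name is "scene" or "top"; returns the picture (400x640x3 uint8, red, green, blue); there is no depth.
- cams.camera_params(name): a dict with "K" (3x3 intrinsics, pixels), "k1" (the pictures are not rectified: a ray, as slopes to the right and down, at radius r is drawn at 1 + k1 r^2 times it, then the intrinsics apply), "extrinsics" (4x4, takes a point from camera to world coordinates). Camera axes: x right, y down, z forward; pixel columns grow to the right and rows downward; lengths in m; the calibration is good to about 2 mm. A picture is of the moment at which its call begins. camera_params takes no time and is no camera call.
- job.hand_in(): hands the job in; it is judged then, once.
The state is a dict: "t": time; "q": joint angles; "joint_vel": joint speeds; "joint_torque": joint torques, N m; "eef_pos": TCP position; "tool_rot": TCP orientation; "contact_force": force on the tool from outside, world axes, zero at the start; "torque": the same for the moment, N m; "gripper_width": opening from 0.0 (shut) to 1.0 (fully open); "grasp_force": force on a finger pad.
Only numpy, scipy, OpenCV 4.12 (cv2) and the standard library are available. Lean on these libraries where they do the work, as an engineer would, in place of code of your own. Each camera call takes 0.05 s, during which the arm holds its last target. There are 200 camera calls.

## Working session

There is one attempt and no reset: what is moved stays moved. The work goes in short steps, Python scripts to look and compute and a tool call to move; the robot and the scene stay as the last step left them, time stands still between calls to the robot, and variables do not carry over. Pictures are saved under pics/ and viewed, at most 10 in all, crops included, and the job is handed in when it is done.

Besides the shell and the picture viewer there is one more tool, called after "Request:" as name(argument=value, ...), one argument or row to a line, values as JSON. arm_command: Moves the arm, as the interface text tells. Its arguments: {"type":"object","properties":{"rows":{"type":"array"},"newtons":{"type":"number"}},"required":["rows"]}

```bash
mkdir -p pics; python3 - <<'E'
from station import get_obs,cams,job,bot
import cv2,numpy as np
for n in("scene","top"):
    cv2.imwrite(f"pics/{n}0.png",cams.read_camera(n)[:,:,::-1])
    p=cams.camera_params(n);print(n,np.array(p["K"]).round(1).tolist(),p["k1"],np.array(p["extrinsics"]).round(4).tolist())
o=get_obs();print(o,bot.grip_point_offset)
E
```

```text
scene [[445.2, 0.0, 323.9], [0.0, 445.2, 199.3], [0.0, 0.0, 1.0]] -0.012892466105312675 [[-0.9205, -0.2164, 0.3252, 0.2279], [-0.3905, 0.5338, -0.7501, 0.4081], [-0.0112, -0.8175, -0.5759, 0.6407], [0.0, 0.0, 0.0, 1.0]]
top [[411.5, 0.0, 319.6], [0.0, 411.5, 199.9], [0.0, 0.0, 1.0]] -0.10325754521926636 [[0.022, -0.9958, 0.0892, 0.4301], [-0.9997, -0.0213, 0.0087, -0.2384], [-0.0067, -0.0894, -0.996, 0.9813], [0.0, 0.0, 0.0, 1.0]]
{'t': 0.1, 'q': array([-1.39806283,  0.47773642,  0.02233451,  1.55637729, -0.01148297,
        1.10930994, -0.08306766]), 'joint_vel': array([-3.86297669e-04, -9.34474160e-04, -1.35498594e-03, -2.66220967e-03,
       -3.92163170e-05,  2.44514238e-04, -1.21663871e-03]), 'joint_torque': array([ 4.46467791e-03, -5.97756958e+01,  1.61330022e+00, -2.81950629e+01,
        1.27471896e-02,  5.05972712e-03, -6.64154598e-06]), 'eef_pos': array([0.18693981, 0.64802222, 0.23039963]), 'tool_rot': array([-5.12309372e-05,  1.39922579e-01,  9.90162081e-01, -8.49879411e-04]), 'contact_force': array([ 0.18702743, -0.00439005,  0.61525605]), 'torque': array([0.02173189, 0.05926081, 0.10018412]), 'grasp_force': 0.0, 'gripper_width': 1.000947849712083} 0.0187
```

View pics/scene0.png

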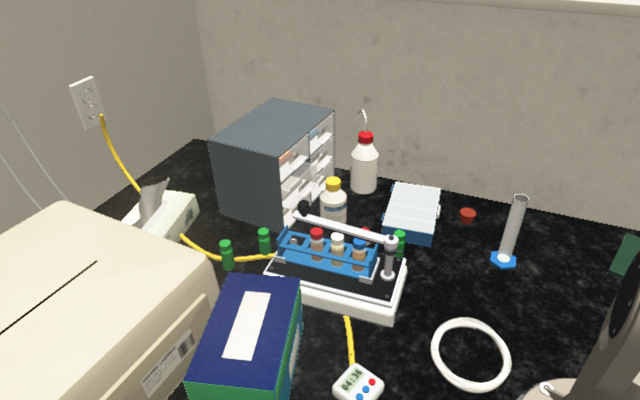

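View pics/top0.png

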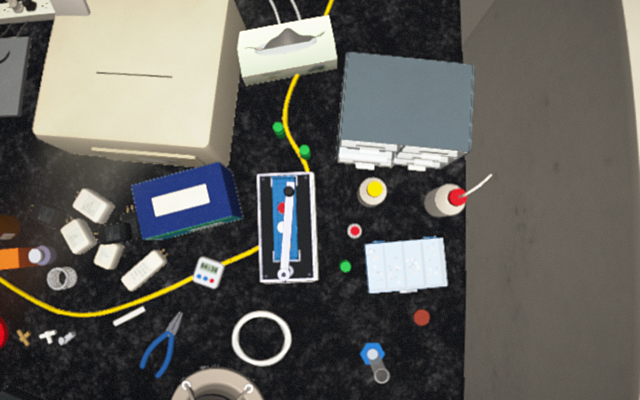

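```bash
cat > h.py <<'E'
from station import get_obs,cams,job,bot
import cv2,numpy as np
def ray(n,uv,z):
    p=cams.camera_params(n);K=np.array(p["K"]);E=np.array(p["extrinsics"])
    k=np.array([p["k1"],0,0,0.])
    d=cv2.undistortPoints(np.array([[uv]],float),K,k)[0,0]
    w=E[:3,:3]@[d[0],d[1],1];c=E[:3,3]
    return c+w*(z-c[2])/w[2]
def proj(n,P):
    p=cams.camera_params(n);E=np.linalg.inv(np.array(p["extrinsics"]))
    return cv2.projectPoints(np.array(P,float).reshape(-1,3),cv2.Rodrigues(E[:3,:3])[0],E[:3,3],np.array(p["K"]),np.array([p["k1"],0,0,0.]))[0][:,0]
E
python3 - <<'E'
import cv2
a=cv2.imread("pics/top0.png")[165:290,245:390]
a=cv2.resize(a,None,fx=4.8,fy=4.8,interpolation=cv2.INTER_CUBIC);cv2.imwrite("pics/c1.png",a)
b=cv2.imread("pics/scene0.png")[170:325,250:420]
b=cv2.resize(b,None,fx=3.8,fy=3.8,interpolation=cv2.INTER_CUBIC);cv2.imwrite("pics/c2.png",b)
E
```

```text
(no output)
```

View pics/c1.png

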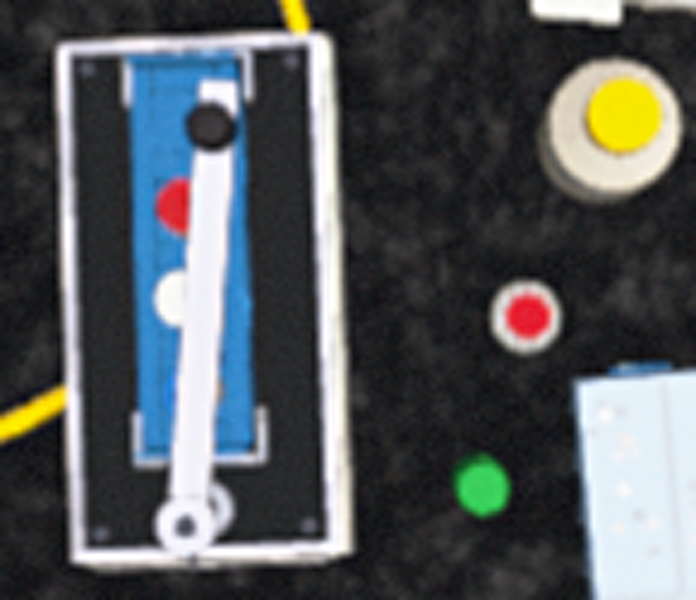

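View pics/c2.png

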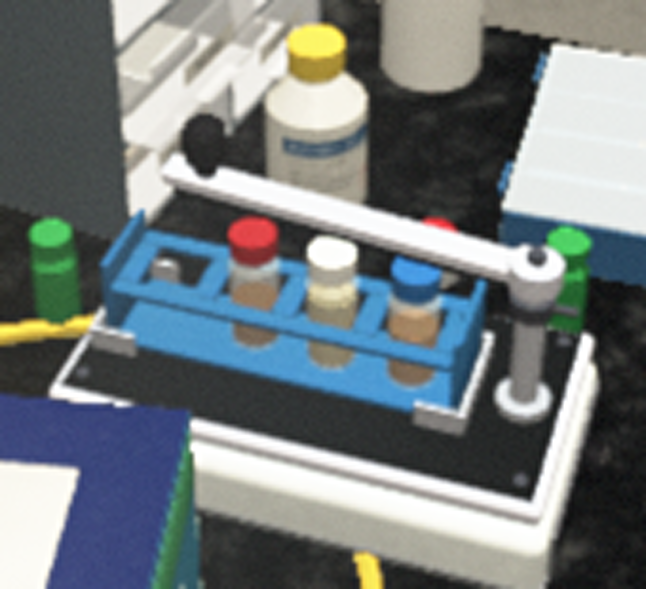

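```bash
python3 - <<'E'
from h import *
def c1(x,y):return ((x+.5)/4.8-.5+245,(y+.5)/4.8-.5+165)
def c2(x,y):return ((x+.5)/3.8-.5+250,(y+.5)/3.8-.5+170)
for n,xy,z in [("screwTL",(88,68),.066),("screwTR",(292,61),.066),("screwBL",(100,533),.066),("screwBR",(308,525),.066),
 ("knob",(210,124),.180),("hinge",(186,526),.165),("postbase",(213,507),.07),("rackBL",(138,458),.116),("rackBR",(258,456),.08),
 ("redcap",(181,206),.135),("whitecap",(180,298),.135),("LedgeM",(136,260),.102),("RedgeM",(250,260),.102),
 ("bottle",(624,115),.118),("plug",(526,317),.031),("greenvial",(482,488),.065)]:
    print(n,ray("top",c1(*xy),z).round(4))
for n,xy,z in [("knobtop",(206,120),.182),("hinge",(537,257),.165),("red",(253,228),.135),("white",(332,247),.135),("blue",(416,268),.135),("postbase",(523,398),.068),("screwL",(83,372),.066),("screwR",(521,481),.066),("screwBR",(566,341),.066)]:
    print("scene",n,ray("scene",c2(*xy),z).round(4))
E
```

```text
screwTL [ 0.5571 -0.1019  0.066 ]
screwTR [ 0.5623 -0.1975  0.066 ]
screwBL [ 0.3414 -0.1144  0.066 ]
screwBR [ 0.3475 -0.2102  0.066 ]
knob [ 0.5192 -0.1698  0.18  ]
hinge [ 0.3548 -0.1632  0.165 ]
postbase [ 0.355  -0.1666  0.07  ]
rackBL [ 0.3792 -0.1369  0.116 ]
rackBR [ 0.3793 -0.1872  0.08  ]
redcap [ 0.4884 -0.1544  0.135 ]
whitecap [ 0.4489 -0.1552  0.135 ]
LedgeM [ 0.4661 -0.1318  0.102 ]
RedgeM [ 0.4673 -0.1827  0.102 ]
bottle [ 0.5339 -0.3466  0.118 ]
plug [ 0.4457 -0.3114  0.031 ]
greenvial [ 0.3661 -0.2898  0.065 ]
scene knobtop [ 0.5176 -0.1703  0.182 ]
scene hinge [ 0.3514 -0.1527  0.165 ]
scene red [ 0.4892 -0.1579  0.135 ]
scene white [ 0.4494 -0.159   0.135 ]
scene blue [ 0.4083 -0.1596  0.135 ]
scene postbase [ 0.354  -0.1646  0.068 ]
scene screwL [ 0.5567 -0.1026  0.066 ]
scene screwR [ 0.3404 -0.1158  0.066 ]
scene screwBR [ 0.346  -0.2127  0.066 ]
```

Top picture: the only blue rack in a shaker is at (285,220), red cap (282,208), white cap (282,227), with the knob at (289,190) and the hinge at (284,274). Lookalikes are green vials at (278,128), (304,152) and (345,266), the light-blue tray at (405,265) and the blue box at (186,201), none of which fit. The close crop confirms the choice. Leave alone: bottle (374,189) and plug (355,231).

Request:
arm_command(
  rows=[
    [[36,0,0,0.6,0],[36,0,0,0.6,0],[36,0.48,-0.8,0,0.5],[36,0.48,-0.8,0,0.5],[36,0.48,-0.8,0,0.5],[36,0.48,-0.8,0,0.5],[36,0.48,-0.8,0,0.5],[36,0.48,-0.8,0,0.5],[36,0.3,-0.87,0,0],[36,0.3,-0.87,0,0]],
  ],
)

```text
t: 1.35
eef_pos: [0.3962, 0.2542, 0.3031]
tool_rot: [-0.0, 0.021, 1.0, -0.0]
contact_force: [1.2, -0.4, 0.6]
gripper_width: 0.419
grasp_force: 0.0
```

Request:
arm_command(
  rows=[
    [[36,0.3,-0.87,0,0],[36,0.3,-0.87,0,0],[36,0.3,-0.87,0,0],[36,0,-0.89,0,0],[36,0,-0.89,0,0],[36,0,-0.89,0,0],[36,0,-0.89,0,0],[36,0,-0.89,0,0],[36,0,0,0,0],[36,0,0,0,0]],
  ],
)

```text
t: 2.6
eef_pos: [0.4497, -0.1668, 0.303]
tool_rot: [-0.0, 0.02, 1.0, 0.0]
contact_force: [-0.1, 0.3, -0.1]
gripper_width: 0.422
grasp_force: 0.0
```

Request:
arm_command(
  rows=[
    [[36,0.6,0,0,0],[36,0.55,-0.05,0,0],[36,0,0,-0.6,0],[36,0,0,-0.5,0],[36,0,0,-0.4,0],[36,0,0,0,0],[36,0,0,0,0],[36,0,0,0,0],[36,0,0,0,0],[36,0,0,0,0]],
  ],
)

```text
t: 3.85
eef_pos: [0.519, -0.1705, 0.2137]
tool_rot: [0.0, 0.02, 1.0, 0.0]
contact_force: [-0.2, -0.2, 0.9]
gripper_width: 0.422
grasp_force: 0.0
```

```bash
python3 - <<'E'
from h import *
a=cams.read_camera("scene")[:,:,::-1][130:290,230:420]
b=cams.read_camera("top")[:,:,::-1][150:290,230:380]
cv2.imwrite("pics/d.png",np.hstack([cv2.resize(a,(460,387)),cv2.resize(b,(340,387))]))
E
```

```text
(no output)
```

View pics/d.png

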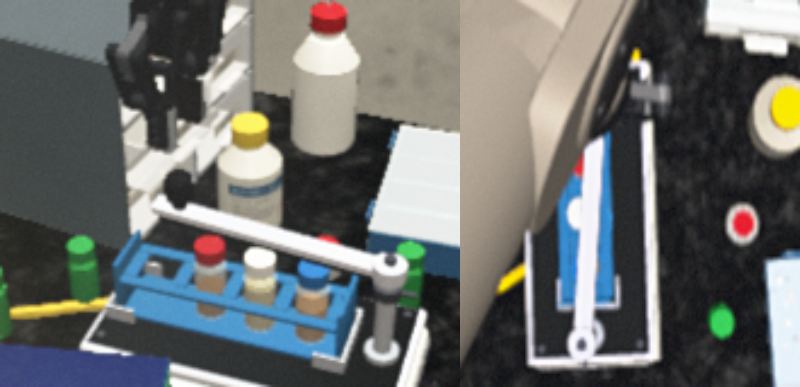

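The gripper hangs directly over the knob: fingers near (165,130) and knob at (180,190) in the left half. I'll descend to straddle it.

Request:
arm_command(
  rows=[
    [[36,0,0,-0.2,0],[36,0,0,-0.2,0],[36,0,0,-0.2,0],[36,0,0,-0.2,0],[36,0,0,-0.1,0],[36,0,0,0,0],[36,0,0,0,0],[36,0,0,0,0],[36,-0.02,-0.22,0,-1],[36,-0.03,-0.22,0,-1]],
  ],
)

```text
t: 5.2
eef_pos: [0.516, -0.1966, 0.1596]
tool_rot: [0.0, 0.101, 0.995, 0.0]
contact_force: [0.0, 0.6, -0.4]
gripper_width: 0.424
grasp_force: 0.4
```

Request:
arm_command(
  rows=[
    [[36,-0.05,-0.21,0,-1],[36,-0.07,-0.21,0,-1],[36,-0.085,-0.2,0,-1],[36,-0.1,-0.2,0,-1],[36,-0.115,-0.19,0,-1],[36,-0.13,-0.18,0,-1],[36,-0.145,-0.165,0,-1],[36,-0.155,-0.155,0,-1],[36,-0.17,-0.14,0,-1],[36,-0.18,-0.125,0,-1]],
  ],
)

```text
t: 6.45
eef_pos: [0.444, -0.3033, 0.1596]
tool_rot: [0.0, 0.481, 0.877, 0.0]
contact_force: [0.2, 1.3, 1.1]
gripper_width: 0.424
grasp_force: 0.4
```

Request:
arm_command(
  rows=[
    [[36,-0.19,-0.11,0,-1],[36,-0.2,-0.1,0,-1],[36,-0.205,-0.08,0,-1],[36,-0.21,-0.065,0,-1],[36,-0.215,-0.05,0,-1],[36,-0.22,-0.03,0,-1],[36,0,0,0,0],[36,0,0,0,0],[36,0,0,0,0],[36,0,0,0,0]],
  ],
)

```text
t: 7.7
eef_pos: [0.3698, -0.3294, 0.1593]
tool_rot: [0.0, 0.674, 0.738, 0.0]
contact_force: [0.0, -0.4, 0.4]
gripper_width: 0.419
grasp_force: 0.0
```

```bash
python3 - <<'E'
from h import *
a=cams.read_camera("scene")[:,:,::-1][100:330,220:480]
b=cams.read_camera("top")[:,:,::-1][150:300,230:390]
cv2.imwrite("pics/e.png",np.hstack([cv2.resize(a,(430,380)),cv2.resize(b,(370,380))]))
E
```

```text
(no output)
```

View pics/e.png

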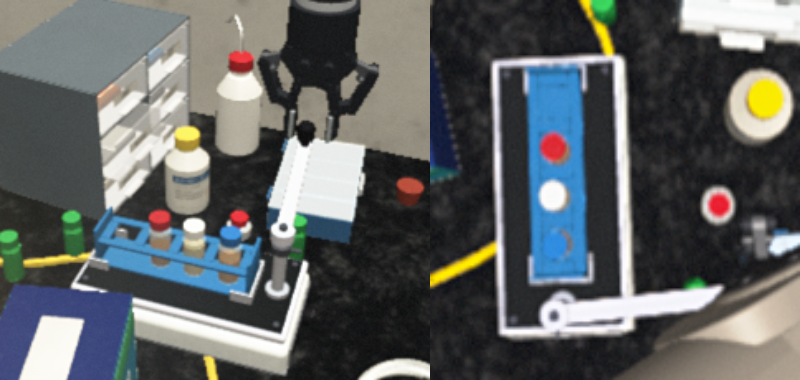

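The arm has swung about 1.5 rad aside, with the knob at (305,130) in the scene half; rack, vials, bottle and plug are undisturbed. I'll rise, turn and go over the rack's middle.

Request:
arm_command(
  rows=[
    [[36,0,0,0.7,0],[36,0,0,0.7,0],[36,0.2,0.36,0,1],[36,0.2,0.36,0,1],[75,0.2,0.36,0,1],[75,0.2,0.36,0,1],[75,0.2,0.36,0,1],[75,0.2,0.36,0,1],[75,0.2,0.36,0,1],[75,0.2,0.36,0,1]],
  ],
)

```text
t: 9.05
eef_pos: [0.4663, -0.1552, 0.2433]
tool_rot: [0.0, 0.406, 0.914, 0.0]
contact_force: [0.8, -0.2, 0.3]
gripper_width: 0.88
grasp_force: 0.0
```

Request:
arm_command(
  rows=[
    [[75,0.06,0,0,1],[75,0,0,0,1],[75,0,0,0,1],[75,0,0,0,1],[75,0,0,0,1],[75,0,0,0,1],[75,0,0,0,1],[75,0,0,0,1],[75,0,0,0,1],[75,0,0,0,1]],
  ],
)

```text
t: 10.3
eef_pos: [0.4695, -0.1559, 0.2432]
tool_rot: [-0.0, 0.018, 1.0, -0.0]
contact_force: [-0.4, 0.1, -0.3]
gripper_width: 0.876
grasp_force: 0.0
```

```bash
python3 - <<'E'
from h import *
o=get_obs();print(o["eef_pos"],2*np.arcsin(o["tool_rot"][1]))
def c(x,y):return ((x+.5)/2.3125-.5+230,(y+.5)/2.5333-.5+150)
for n,xy,z in[("red",(553,148),.135),("white",(553,196),.135),("blue",(557,244),.135),("L",(528,172),.102),("R",(585,172),.102)]:
    print(n,ray("top",c(xy[0]-430,xy[1]),z).round(4))
E
```

```text
[ 0.46946043 -0.15594965  0.24322926] 0.0356554107231896
red [ 0.4872 -0.1557  0.135 ]
white [ 0.4482 -0.1568  0.135 ]
blue [ 0.4095 -0.1615  0.135 ]
L [ 0.4686 -0.1299  0.102 ]
R [ 0.4698 -0.1827  0.102 ]
```

Request:
arm_command(
  newtons=40,
  rows=[
    [[75,0,0,0,0.6],[75,0,0,0,0.55],[75,0,0,-0.5,0],[75,0,0,-0.5,0],[75,0,0,-0.5,0],[75,0,0,-0.5,0],[75,0,0,-0.4,0],[75,0,0,-0.25,0],[75,0,0,-0.1,0],[75,0,0,0,0]],
  ],
)

```text
t: 11.55
eef_pos: [0.4693, -0.1566, 0.0784]
tool_rot: [0.0, -0.026, 1.0, -0.0]
contact_force: [-0.3, -0.5, 0.5]
gripper_width: 0.876
grasp_force: 0.0
```

```bash
python3 - <<'E'
from h import *
a=cams.read_camera("scene")[:,:,::-1][150:310,240:420]
cv2.imwrite("pics/f.png",cv2.resize(a,None,fx=3.7,fy=3.7,interpolation=cv2.INTER_CUBIC))
E
```

```text
(no output)
```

View pics/f.png

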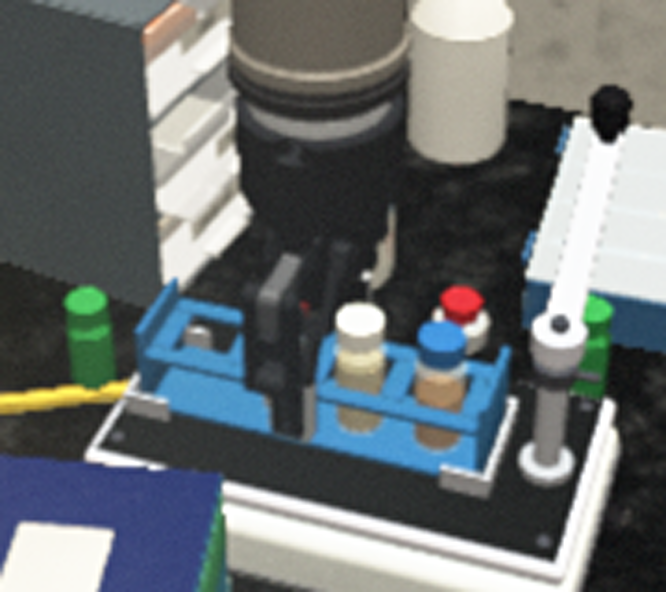

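The finger stands beside the rack's middle at (290,390), clear of the vials, and the hold-down arm is well aside. Closing now.

Request:
arm_command(
  newtons=50,
  rows=[
    [[60,0,0,0,0],[55,0,0,0,0],[50,0,0,0,0],[40,0,0,0,0],[40,0,0,0,0],[40,0,0,0,0],[40,0,0,0,0],[40,0,0,0,0],[40,0,0,0,0],[40,0,0,0,0]],
  ],
)

```text
t: 12.85
eef_pos: [0.4693, -0.1561, 0.0788]
tool_rot: [0.0, -0.026, 1.0, 0.001]
contact_force: [-3.1, 2.7, 8.6]
gripper_width: 0.548
grasp_force: 49.9
```

Request:
arm_command(
  rows=[
    [[40,0,0,0.04,0],[40,0,0,0.06,0],[40,0,0,0.08,0],[40,0,0,0.08,0],[40,0,0,0.08,0],[40,0,0,0.06,0],[40,0,0,0.04,0],[40,0,0,0,0],[40,0,0,0,0],[40,0,0,0,0]],
  ],
)

```text
t: 14.1
eef_pos: [0.4689, -0.1566, 0.1046]
tool_rot: [-0.0, -0.026, 1.0, 0.0]
contact_force: [0.1, -0.3, -3.2]
gripper_width: 0.545
grasp_force: 51.6
```

```bash
python3 - <<'E'
from h import *
a=cams.read_camera("scene")[:,:,::-1][150:310,240:420]
cv2.imwrite("pics/g.png",cv2.resize(a,None,fx=3.7,fy=3.7,interpolation=cv2.INTER_CUBIC))
E
```

```text
(no output)
```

View pics/g.png

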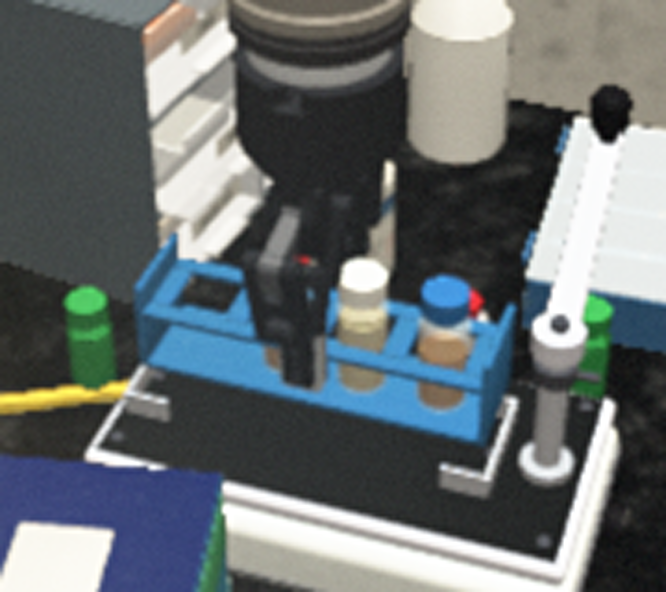

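The rack lifted about 26 mm and is level: both end-plate tops rose about 42 px and all vials are standing. Lifting on.

Request:
arm_command(
  rows=[
    [[40,0,0,0.06,0],[40,0,0,0.14,0],[40,0,0,0.2,0],[40,0,0,0.24,0],[40,0,0,0.24,0],[40,0,0,0.18,0],[40,0,0,0.12,0],[40,0,0,0.06,0],[40,0,0,0,0],[40,0,0,0,0]],
  ],
)

```text
t: 15.4
eef_pos: [0.4688, -0.1565, 0.1788]
tool_rot: [-0.0, -0.026, 1.0, 0.0]
contact_force: [1.1, -0.2, -2.6]
gripper_width: 0.544
grasp_force: 51.7
```

Request:
arm_command(
  rows=[
    [[40,0,0,0,0],[40,0,0,0,0],[40,0,0,0,0],[40,0,0,0,0],[40,0,0,0,0],[40,0,0,0,0],[40,0,0,0,0],[40,0,0,0,0],[40,0,0,0,0],[40,0,0,0,0]],
  ],
)

```text
t: 16.65
eef_pos: [0.4691, -0.1566, 0.1791]
tool_rot: [0.0, -0.026, 1.0, 0.0]
contact_force: [0.1, -0.0, -3.0]
gripper_width: 0.543
grasp_force: 51.7
```

```bash
python3 - <<'E'
from h import *
a=cams.read_camera("scene")[:,:,::-1][130:310,240:420]
cv2.imwrite("pics/i.png",cv2.resize(a,None,fx=3.3,fy=3.3,interpolation=cv2.INTER_CUBIC))
E
```

```text
(no output)
```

View pics/i.png

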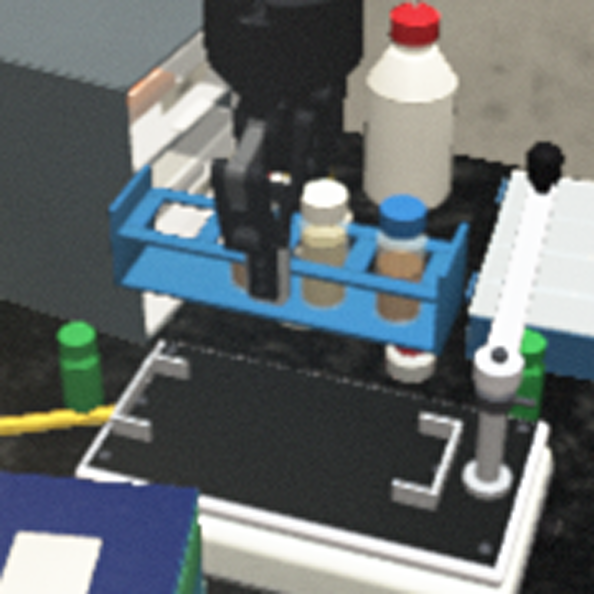

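The rack hangs level about 100 mm above the mat (rack centre near (290,270)). The white and blue vials and the red vial's body are seated, and the plug at (410,362) is in place. Handing in.

```bash
python3 -c "
from station import job
print(job.hand_in())"
```

```text
the job is handed in; nothing more can be done
None
```

I swung the hold-down arm about 1.5 rad aside and lifted the rack level to about 100 mm above the mat, with all three vials standing and the bottle and plug untouched; the job is handed in, but no verdict was shown.

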